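# Open the parcel on the hall ledge and unpack the shoe cream

### The arm

A 6-joint arm with a two-finger parallel gripper is mounted at the origin on the work surface. World frame = base frame: x ahead of the robot, y to its left, z up, the work surface at z = 0. Lengths are in m, angles in rad, forces in N, time in s.
With the tool pointing down it reaches from about 0.4 to 0.825 m from the base axis. Payload 7 kg.
Tool frame: the origin (TCP) lies at the centre of the arm's flange, where the gripper is bolted on; the fingertips stand 178 mm ahead of it and the grasp point (between the pads) lies 159 mm ahead of it; z points along the fingers, y is the direction in which the jaws open and shut (so a half turn about z gives the same grasp; the last joint's range is limited). The gripper opens to 88 mm and grips with 3 to 60 N. Pads are 19 mm wide; open, the fingers measure 130 mm over their backs; the gripper's body (78 mm by 193 mm) begins 47 mm behind the grasp point.
Start: joints at [-0.959, 0.359, 0.012, 0, -1.224, -0.288], TCP at [0.215, -0.64, 0.405] pointing down, gripper open.
Joint ranges: [-3.07, 3.07], [-1.43, 2.12], [-1.02, 1.25], [-3.03, 1.67], [-3.05, -0], [-3.03, 3.03]. Speed limits (rad/s): [2.39, 2.39, 3.01, 3.14, 3.14, 3.14].

### API

Orientations are given as [roll, pitch, yaw] about the fixed x, y, z axes, in that order (R = Rz(yaw) Ry(pitch) Rx(roll)).
In Python, from station import arm gives the robot as it stands.
- The arm moves only by the shell command python3 -m handwheel 'ROWS' [OPENING] [FORCE]. ROWS is JSON, a list of rows, each a list of 4 numbers: the shift along the world's x, y, z in cm, then the turn about the world's z in rad. In form: [[dx, dy, dz, yaw], ...]. A call has 1 to 20 rows; each row shifts and turns the commanded pose from where the row before left it; what a row does not reach is not made up. A row lasts 1/10 s, in which the tool goes at most 50 mm and 8.59 degrees, less where a joint would pass 70% of its speed; a pose out of reach is approached as far as the arm can. A call is refused whole if a number of a shift passes 5 or a number of a turn 0.15, either way. A call with a gripper value outside its range is refused whole. OPENING is the closure, from 0 (fully open) to 1 (shut), set as the call begins (- or left out, the last holds). The fingers move at their own pace and stop on an object; FORCE is the grip in N (left out, the last holds). Time passes only in rows, so rows that do not move let the fingers close. It gives the time, the measured TCP pose, the force and the opening at its end, in the units of the state.
- arm.get_state(): the state, without advancing time (a new reading comes with each control period).
- arm.grab_frame(name): name is "scene" or "top"; returns a dict with "image" (420x560x3 uint8, red, green, blue), "depth" (420x560 float32, m along the optical axis (not along the pixel's ray), 0 where there is no reading), "vfov" (degrees; the focal length in pixels is half the picture's height over the tangent of half this angle, whatever the lens; pixels are square), "cx", "cy" (the principal point, pixels), "rvec" (rotation vector, rad) and "tvec" (3), from world to camera coordinates, as OpenCV has them. Camera axes: x right, y down, z forward; pixel columns grow to the right and rows downward; lengths in m; the calibration is good to about 2 mm. A picture is of the moment at which its call begins.
- arm.job_done(): hands the job in, once; it reports no verdict.
The state is a dict: "t": time; "q": joint angles; "qd": joint speeds; "joint_efforts": joint torques, N m; "eef_pos": TCP position; "ee_rot": TCP orientation; "force": force on the tool from outside, world axes, zero at the start; "moment": the same for the moment, N m; "width": finger opening in m.
Only numpy, scipy, OpenCV 4.12 (cv2) and the standard library are available. Lean on these libraries where they do the work, as an engineer would, in place of code of your own. Each camera call takes 0.05 s, during which the arm holds its last target.

### The job

Swing both flaps of the cardboard parcel wide open, well past upright (by at least 20 degrees) so that they lean outwards and stay there, and only then lift out the jar of shoe cream and stand it upright inside the grey shoe tray, setting it down rather than dropping it. Leave the vase, the shoehorn and the two sandal clips where they are.

Things in the scene. Friction and masses are not known exactly. Their poses are not given: they have to be found in the camera images.
- carton: Brown cardboard parcel, open-topped, does not shift; 170 (its x) x 180 (its y) x 90 high, walls and floor 5 thick; two narrow side flaps already hang folded down outside its +y and -y walls (3 thick, outer faces 94 from the centre). Origin: centre of the underside, on the ledge. x axis points from the front-flap wall to the back-flap wall, z up. Two flaps are hinged on its upper rim.
- front_hinge (a point): Middle of the front flap's hinge line: on the carton's -x rim, at carton (-85, 0, 90) mm; the line runs along the carton's y.
- back_hinge (a point): Middle of the back flap's hinge line: on the carton's +x rim, at carton (85, 0, 90) mm; the line runs along the carton's y.
- flap_front (a joint): Angle of the front flap (rad): 0 = closed, lying flat from its hinge towards +x over the carton; 1.57 = upright; larger = leaning outwards over the carton's -x side; stop at 3.0. Flap 76 long from hinge to free edge, 170 wide along the hinge, 4 thick, card. It starts half raised (0.75 to 1.1), so there is an open gap between the two free edges. A light crease friction (about 0.05 N m) holds it wherever it is left; it can be pushed open from its inner face with about 1 N.
- flap_back (a joint): Angle of the back flap (rad), the mirror image of the front one: 0 = closed, lying from its hinge towards -x; 1.57 = upright; larger = leaning outwards over the carton's +x side; same size, start, stop and friction.
- cream_mid (a point): Centre (half-way up) of the jar of shoe cream, amber with a black cap: upright, round, diameter 48, height 70, about 0.18 kg. It stands loose on the carton's floor, near the middle, its top 15 below the carton's rim.
- tray: Grey ribbed silicone shoe tray, does not shift: 180 (x) x 140 (y), rim 14 high and 4 thick, floor 4 thick. Origin: centre of the underside, on the ledge; z up.
- vase: Bystander: empty blue glass vase, 160 high, up to 80 in diameter. Origin: centre of its foot.
- shoehorn: Bystander: stainless steel shoehorn lying flat along its x, about 196 long, 36 wide, 6 thick. Origin: underside, near the middle.
- clip_0: Bystander: orange plastic sandal clip, 60 x 22 x 16 high, lying along its x. Origin: centre of underside.
- clip_1: Bystander: the second orange sandal clip, same as the first.
- cream: The same jar of shoe cream; origin at the centre of its underside, z up.
Things that resemble listed ones, but are neither listed nor needed, are in the scene too. Of the things shaped like the tray, the grey one is meant.

How it is judged:
By the outcome, as a careful person would: the job done as asked, in the order asked, and still so for the second after the job is handed in, with the robot touching nothing.
It also fails if it takes over 64 s, if anything falls off the work surface, if the arm or the gripper's body presses on something with over 40 N, if the wrist force passes 120 N, or if a joint passes its speed limit or range.

## Working session

There is one attempt and no reset: what is moved stays moved. The work goes in short steps, Python scripts to look and compute and a shell command to move; the robot and the scene stay as the last step left them, time stands still between calls to the robot, and variables do not carry over. Pictures are saved under pics/ and viewed, and the job is handed in when it is done.

```bash
mkdir -p pics; ls
cat > h.py <<'E'
import numpy as np, cv2, pickle
from station import arm
def grab(name,fn=None):
    f=arm.grab_frame(name)
    pickle.dump(f,open(f'{name}.pkl','wb'))
    if fn: cv2.imwrite('pics/'+fn,cv2.cvtColor(f['image'],cv2.COLOR_RGB2BGR))
    return f
def load(name): return pickle.load(open(f'{name}.pkl','rb'))
def cam(f):
    R,_=cv2.Rodrigues(np.array(f['rvec'],float)); t=np.array(f['tvec'],float).ravel()
    F=f['image'].shape[0]/2/np.tan(np.radians(f['vfov'])/2); return R,t,F
def cloud(f):
    R,t,F=cam(f); d=f['depth']; v,u=np.mgrid[:d.shape[0],:d.shape[1]]
    P=np.stack([(u-f['cx'])/F*d,(v-f['cy'])/F*d,d],-1)
    W=(P-t)@R; W[d<=0]=np.nan; return W
def ray(f,u,v,z):
    R,t,F=cam(f); d=R.T@np.array([(u-f['cx'])/F,(v-f['cy'])/F,1]); c=-R.T@t
    return c+d*(z-c[2])/d[2]
def proj(f,p):
    R,t,F=cam(f); q=R@np.array(p)+t; return q[0]/q[2]*F+f['cx'],q[1]/q[2]*F+f['cy']
E
python3 - <<'E'
from h import *
for n in('scene','top'):
    f=grab(n,n+'0.png'); R,t,F=cam(f); print(n,F,f['cx'],f['cy'],-R.T@t,R[2],(f['depth']>0).mean())
print(arm.get_state())
E
```

```text
pics
scene 446.6348146847253 277.9088138057744 209.48255288671106 [1.01559799 0.86889231 1.11506381] [-0.33265771 -0.609755   -0.71940093] 0.9957100340136055
top 460.82416910905414 274.73471610600296 210.11730295341027 [0.4087772  0.01644031 1.22325057] [ 0.09515889 -0.01481407 -0.99535186] 0.99578231292517
{'t': 0.1, 'q': array([-9.58908506e-01,  3.59307943e-01,  1.11151478e-02, -3.02655005e-04,
       -1.22409643e+00, -2.88047136e-01]), 'qd': array([-0.00051548,  0.00022047,  0.00091472,  0.00153364,  0.00010855,
       -0.00084308]), 'joint_efforts': array([-8.71877110e-04, -5.84163952e+01,  2.93753922e+01,  7.01546296e+00,
        1.01958291e-02, -6.66019355e-05]), 'eef_pos': array([ 0.2146915 , -0.63975143,  0.40380659]), 'ee_rot': array([ 3.14008043e+00, -1.51334746e-04, -2.81785491e+00]), 'force': array([-0.64953169, -1.13357127, -0.63081737]), 'moment': array([-0.02795593, -0.03904267,  0.00072853]), 'width': 0.08760261084950546}
```

View pics/scene0.png

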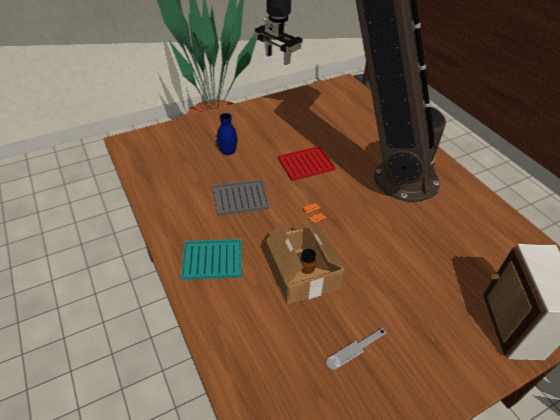

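View pics/top0.png

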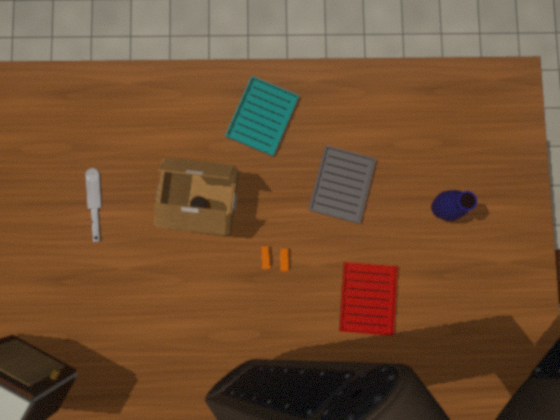

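The scene view shows the carton at (305,265) with the cream's black cap inside, grey tray at (240,197), teal tray (212,259), red tray (306,163), vase (227,135), clips (313,212) and shoehorn (356,348). The top view has the carton at (197,195), grey tray at (343,185), teal (263,116) and red (369,299).

Candidates for the tray are grey (343,185), teal (263,116) and red (369,299); I choose grey. The only jar seen is in the carton at (199,202).

Run:
```python
from h import *
f=load('top'); g=load('scene')
W=cloud(f); V=cloud(g)
a=cv2.cvtColor(f['image'][140:260,130:310],cv2.COLOR_RGB2BGR); b=cv2.cvtColor(g['image'][210:310,245:365],cv2.COLOR_RGB2BGR)
cv2.imwrite('pics/crop1.png',np.hstack([cv2.resize(a,(400,267),interpolation=2),np.zeros((267,5,3),np.uint8),cv2.resize(b,(320,267),interpolation=2)]))
# grey tray: raised low region near (343,185)
hsv=cv2.cvtColor(f['image'],cv2.COLOR_RGB2HSV)
roi=np.zeros(hsv.shape[:2],bool); roi[140:230,300:390]=1
m=(roi&(hsv[...,1]<60)).astype(np.uint8); cs,_=cv2.findContours(m,0,2); c=max(cs,key=cv2.contourArea)
r=cv2.minAreaRect(c); print('tray rect',r)
bx=cv2.boxPoints(r); pts=np.array([ray(f,*p,0.012) for p in bx]); print(pts.round(4),pts.mean(0).round(4))
# heights
h=W[...,2]; print('table z',np.nanmedian(W[60:120,320:500,2]))
# carton rim points: top views at z 0.085..0.095
for nm,X,ro in(('top',W,(slice(140,250),slice(140,250))),('scene',V,(slice(210,310),slice(250,360)))):
    P=X[ro].reshape(-1,3); P=P[np.isfinite(P[:,2])]
    print(nm,[(z,((P[:,2]>z)&(P[:,2]<=z+.01)).sum()) for z in np.arange(0,.18,.01).round(2)])
    for z0,z1 in((.082,.095),(.095,.12),(.12,.16)):
        Q=P[(P[:,2]>z0)&(P[:,2]<z1)]
        if len(Q)>5: print(z0,len(Q),Q.min(0).round(3),Q.max(0).round(3))
for uv in((199,202),): print('cap',W[uv[1]-4:uv[1]+5,uv[0],:].round(3))
```

```text
tray rect ((342.20587158203125, 184.1764678955078), (51.90262222290039, 65.7271499633789), 14.03624439239502)
[[ 0.5242 -0.0923  0.012 ]
 [ 0.6953 -0.139   0.012 ]
 [ 0.6593 -0.2731  0.012 ]
 [ 0.4889 -0.2247  0.012 ]] [ 0.5919 -0.1823  0.012 ]
table z -0.0015364323669052515
top [(np.float64(0.0), np.int64(4208)), (np.float64(0.01), np.int64(76)), (np.float64(0.02), np.int64(39)), (np.float64(0.03), np.int64(57)), (np.float64(0.04), np.int64(68)), (np.float64(0.05), np.int64(59)), (np.float64(0.06), np.int64(66)), (np.float64(0.07), np.int64(224)), (np.float64(0.08), np.int64(347)), (np.float64(0.09), np.int64(413)), (np.float64(0.1), np.int64(424)), (np.float64(0.11), np.int64(459)), (np.float64(0.12), np.int64(433)), (np.float64(0.13), np.int64(461)), (np.float64(0.14), np.int64(473)), (np.float64(0.15), np.int64(173)), (np.float64(0.16), np.int64(0)), (np.float64(0.17), np.int64(0))]
0.082 542 [0.457 0.095 0.082] [0.651 0.3   0.095]
0.095 1079 [0.46  0.101 0.095] [0.65 0.29 0.12]
0.12 1540 [0.483 0.104 0.12 ] [0.633 0.287 0.16 ]
scene [(np.float64(0.0), np.int64(5674)), (np.float6
[... 223 characters left out ...]
nt64(357)), (np.float64(0.08), np.int64(251)), (np.float64(0.09), np.int64(306)), (np.float64(0.1), np.int64(249)), (np.float64(0.11), np.int64(245)), (np.float64(0.12), np.int64(264)), (np.float64(0.13), np.int64(262)), (np.float64(0.14), np.int64(305)), (np.float64(0.15), np.int64(176)), (np.float64(0.16), np.int64(0)), (np.float64(0.17), np.int64(0))]
0.082 399 [0.462 0.097 0.082] [0.655 0.297 0.095]
0.095 607 [0.464 0.099 0.095] [0.656 0.291 0.12 ]
0.12 1007 [0.485 0.099 0.12 ] [0.641 0.286 0.16 ]
cap [[0.552 0.189 0.072]
 [0.55  0.189 0.07 ]
 [0.547 0.189 0.072]
 [0.545 0.189 0.072]
 [0.542 0.189 0.074]
 [0.539 0.189 0.073]
 [0.537 0.189 0.071]
 [0.534 0.189 0.073]
 [0.532 0.189 0.074]]
```

View pics/crop1.png

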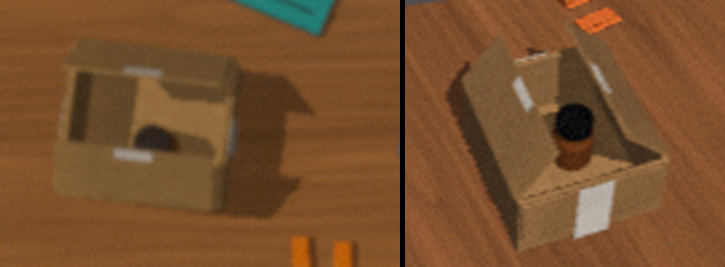

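The crop confirms an amber jar with a black cap in the carton and both flaps half raised towards the middle. Next I fit the flap planes and the jar.

Run:
```python
from h import *
f=load('top'); g=load('scene'); W=cloud(f); V=cloud(g)
P=np.vstack([W[140:250,140:250].reshape(-1,3),V[210:310,245:365].reshape(-1,3)]); P=P[np.isfinite(P[:,2])]
for nm,s in(('low-x',P[:,0]<.545),('high-x',P[:,0]>.565)):
    Q=P[s&(P[:,2]>.1)&(P[:,2]<.15)]
    # z = a x + b y + c
    for _ in range(4):
        A=np.c_[Q,np.ones(len(Q))]; c=Q.mean(0); n=np.linalg.svd(Q-c,full_matrices=0)[2][2]; n*=np.sign(n[2]); d=(Q-c)@n; Q=Q[abs(d)<max(.002,2*d.std())]
    l=np.cross(n,[0,0,1]); l/=np.linalg.norm(l); l*=np.sign(l[1])
    tilt=np.arccos(n[2]); print(nm,len(Q),'n',n.round(3),'flap angle',tilt.round(3),'hinge dir yaw',np.degrees(np.arctan2(-l[0],l[1])).round(2),'std',d.std().round(4))
    # hinge point at z=.09
    hpt=c+ (.09-c[2])/ (n[2]*0+1)*0
    u=np.cross(l,n); u*=np.sign(u[2]); hp=c+u*(.09-c[2])/u[2]; e=(Q-c)@l; print(' hinge',hp.round(4),'extent along',(np.percentile(e,[.5,99.5])).round(4))
# jar: cap color dark
for nm,X,F,box in(('top',W,f,(slice(185,215),slice(175,225))),('scene',V,g,(slice(240,275),slice(290,325)))):
    im=F['image'][box]; v=im.max(2); m=(v<55)
    Q=X[box]; q=Q[m&(Q[...,2]>.068)]; print(nm,m.sum(),len(q),q.min(0).round(4),q.max(0).round(4),np.median(q,0).round(4),'top z',np.percentile(q[:,2],90).round(4))
    np.set_printoptions(linewidth=250)
W_=W
# side walls (+-y) rim in top
q=P[(P[:,2]>.085)&(P[:,2]<.094)&(P[:,0]>.52)&(P[:,0]<.58)]; print('rim y',np.histogram(q[:,1],bins=np.arange(.08,.32,.005)))
```

```text
low-x 1724 n [-0.71   0.09   0.698] flap angle 0.798 hinge dir yaw -7.23 std 0.0012
 hinge [0.466 0.208 0.09 ] extent along [-0.0852  0.0838]
high-x 1555 n [ 0.809 -0.104  0.578] flap angle 0.954 hinge dir yaw -7.35 std 0.0026
 hinge [0.6478 0.1859 0.09  ] extent along [-0.0867  0.0823]
top 111 105 [0.5312 0.1711 0.0689] [0.5521 0.2064 0.0799] [0.5418 0.1888 0.0741] top z 0.0772
scene 175 147 [0.5193 0.1677 0.0682] [0.5618 0.2126 0.0812] [0.5416 0.1915 0.0765] top z 0.0796
rim y (array([ 0,  0,  0,  7, 46, 58, 21,  1,  0,  0,  0,  0,  0,  0,  0,  0,  0,  0,  0,  0,  0,  0,  0,  0,  0,  0,  0,  0,  0,  0,  0,  0,  0,  0,  0,  0,  0,  0,  0,  6, 53, 60, 26,  0,  0,  0,  0]), array([0.08 , 0.085, 0.09 , 0.095, 0.1  , 0.105, 0.11 , 0.115, 0.12 , 0.125, 0.13 , 0.135, 0.14 , 0.145, 0.15 , 0.155, 0.16 , 0.165, 0.17 , 0.175, 0.18 , 0.185, 0.19 , 0.195, 0.2  , 0.205, 0.21 , 0.215, 0.22 , 0.225, 0.23 , 0.235, 0.24 , 0.245,
       0.25 , 0.255, 0.26 , 0.265, 0.27 , 0.275, 0.28 , 0.285, 0.29 , 0.295, 0.3  , 0.305, 0.31 , 0.315]))
```

```bash
python3 -m handwheel '[[2.8,3.9,0,-0.045],[2.8,3.9,0,-0.045],[2.8,3.9,0,-0.045],[2.8,3.9,0,-0.045],[2.8,3.9,0,-0.045],[2.8,3.9,0,-0.045],[2.8,3.9,0,-0.045],[2.8,3.9,0,-0.045],[2.8,3.9,0,-0.045],[2.8,3.9,0,-0.045],[0.65,4.4,0,0],[0.65,4.4,0,0],[0.65,4.4,0,0],[0.65,4.4,0,0],[0.65,4.4,0,0],[0.65,4.4,0,0],[0.65,4.4,0,0],[0.65,4.4,0,0],[0.65,4.4,0,0],[0.65,4.4,0,0]]' 1 20; python3 -m handwheel '[[0,0,0,0],[0,0,0,0],[0,0,0,0]]'
```

```text
t: 2.1
eef_pos: [0.5595, 0.1919, 0.4045]
ee_rot: [-3.141, -0.0, 3.016]
force: [1.2, 0.0, 0.5]
width: 0.0007
t: 2.4
eef_pos: [0.5595, 0.1895, 0.4043]
ee_rot: [-3.141, -0.001, 3.015]
force: [-0.5, 0.2, -0.4]
width: 0.0003
```

```bash
python3 -m handwheel '[[0.25,0.65,0,0],[0,0,-2,0],[0,0,-2,0],[0,0,-2,0],[0,0,-2,0],[0,0,-2,0],[0,0,-1.4,0],[0,0,0,0],[0,0,0,0]]'
python3 - <<'E'
from h import *
grab('scene','s1.png'); grab('top','t1.png')
E
```

```text
t: 3.3
eef_pos: [0.5626, 0.1962, 0.2912]
ee_rot: [-3.141, 0.0, 3.015]
force: [0.1, 0.4, 0.3]
width: 0.0007
```

View pics/s1.png

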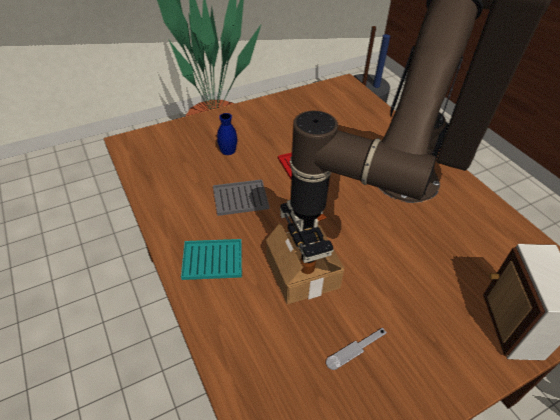

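The scene picture shows the shut fingers at about (310,262) between the two flaps, clear of both. Now I push the far flap outwards.

```bash
python3 -m handwheel '[[1,-0.13,0,0],[1,-0.13,0,0],[1,-0.13,0,0],[1,-0.13,0,0],[1,-0.13,0,0],[1,-0.13,0,0],[1,-0.13,0,0],[1,-0.13,0,0]]';python3 -m handwheel '[[1,-0.13,0,0],[1,-0.13,0,0],[1,-0.13,0,0],[0,0,0,0],[0,0,0,0]]'
python3 - <<'E'
from h import *
grab('scene','s2.png'); grab('top','t2.png')
E
```

```text
t: 4.2
eef_pos: [0.6425, 0.1859, 0.2899]
ee_rot: [-3.141, -0.002, 3.015]
force: [-5.0, 0.6, -1.1]
width: 0.0004
t: 4.7
eef_pos: [0.6727, 0.1822, 0.2908]
ee_rot: [3.141, 0.001, 3.015]
force: [-0.5, -0.1, -0.4]
width: 0.0007
```

View pics/s2.png

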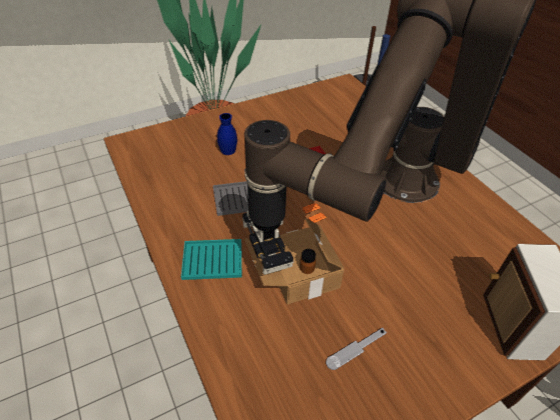

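The far flap is leaning outwards under the gripper at about (265,265). Now back across and push the near flap.

```bash
python3 -m handwheel '[[-2,0.26,0,0],[-2,0.26,0,0],[-2,0.26,0,0],[-2,0.26,0,0],[-2,0.26,0,0],[-1,0.13,0,0],[-1,0.13,0,0],[-1,0.13,0,0],[-1,0.13,0,0],[-1,0.13,0,0],[-1,0.13,0,0],[-1,0.13,0,0],[-1,0.13,0,0],[-1,0.13,0,0],[-1,0.13,0,0],[-1,0.13,0,0],[-1,0.13,0,0],[-0.8,0.1,0,0],[0,0,0,0],[0,0,0,0]]'
python3 - <<'E'
from h import *
grab('scene','s3.png'); grab('top','t3.png')
E
```

```text
t: 6.8
eef_pos: [0.4439, 0.2119, 0.2906]
ee_rot: [-3.141, -0.0, 3.016]
force: [0.5, 0.1, -0.2]
width: 0.0007
```

View pics/s3.png

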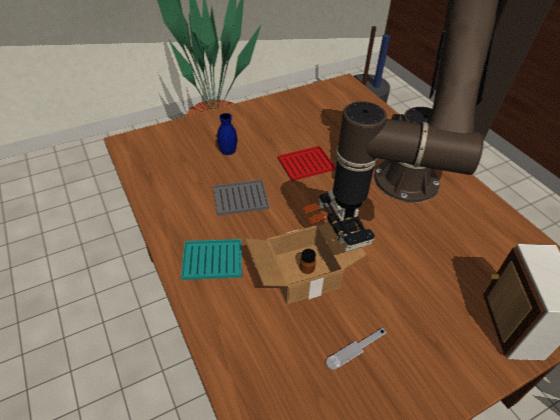

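Both flaps lean outwards (far one at (262,260), near one at (350,255)). I raise the hand and open it over the carton centre, clear of the jar, then measure both.

```bash
python3 -m handwheel '[[0,0,3,0],[0,0,3,0],[0,0,3,0],[0,-4,2,0],[0,-4,0,0],[0,-4,0,0],[0,-4,0,0],[0,-4,0,0],[0,0,0,0],[0,0,0,0]]' 0.2
python3 - <<'E'
from h import *
f=grab('top','t4.png'); g=grab('scene','s4.png'); W=cloud(f); V=cloud(g)
c=np.array([.557,.197]); xc=np.array([.992,-.127]); yc=np.array([.127,.992])
for nm,X in(('top',W),('scene',V)):
    P=X.reshape(-1,3); P=P[np.isfinite(P[:,2])]; L=np.c_[(P[:,:2]-c)@xc,(P[:,:2]-c)@yc,P[:,2]]
    for s in(1,-1):
        q=L[(s*L[:,0]>.095)&(s*L[:,0]<.17)&(abs(L[:,1])<.075)&(L[:,2]>.03)&(L[:,2]<.18)]
        if len(q)<30: print(nm,s,'few',len(q)); continue
        k=np.polyfit(s*q[:,0],q[:,2],1); print(nm,s,len(q),'angle deg',180-np.degrees(np.arctan(k[0])) if k[0]<0 else 180-np.degrees(np.arctan(k[0])),'reach',np.percentile(s*q[:,0],98).round(3))
    b=L[(abs(L[:,0])<.07)&(abs(L[:,1])<.07)&(L[:,2]>.066)&(L[:,2]<.083)]
    print('jar top local',b.min(0).round(4),b.max(0).round(4),((b.min(0)+b.max(0))/2).round(4),len(b))
    print('rim', [np.percentile(r[:,1],[1,50,99]).round(4) for r in [L[(abs(L[:,0])<.06)&(s*L[:,1]>.07)&(s*L[:,1]<.11)&(L[:,2]>.086)] for s in(1,-1)]])
# cap by colour, top view rays at z=.075
m=np.zeros(f['image'].shape[:2],np.uint8); m[170:225,165:230]=(f['image'].max(2)<50)[170:225,165:230]
cs,_=cv2.findContours(m,0,2); k=max(cs,key=cv2.contourArea); (u,v),r=cv2.minEnclosingCircle(k); print('cap px',u,v,r,cv2.contourArea(k),ray(f,u,v,.075).round(4))
a=cv2.cvtColor(f['image'][140:260,130:310],cv2.COLOR_RGB2BGR); b=cv2.cvtColor(g['image'][210:310,235:375],cv2.COLOR_RGB2BGR)
cv2.imwrite('pics/crop4.png',np.hstack([cv2.resize(a,(400,267),interpolation=2),cv2.resize(b,(374,267),interpolation=2)]))
E
```

```text
t: 7.9
eef_pos: [0.4443, 0.0109, 0.4006]
ee_rot: [3.142, -0.0, 3.012]
force: [-0.8, 1.2, 0.7]
width: 0.0693
top 1 1531 angle deg 152.17082403494933 reach 0.15
top -1 300 angle deg 151.7719967391024 reach 0.137
jar top local [-0.0415 -0.0293  0.0664] [0.001  0.0147 0.0804] [-0.0203 -0.0073  0.0734] 235
rim [array([0.0833, 0.0879, 0.0935]), array([-0.1083, -0.0904, -0.0858])]
scene 1 826 angle deg 152.09533628065364 reach 0.155
scene -1 906 angle deg 152.01378798978092 reach 0.149
jar top local [-0.0358 -0.0293  0.066 ] [0.0055 0.0141 0.081 ] [-0.0151 -0.0076  0.0735] 156
rim [array([0.0805, 0.0872, 0.0938]), array([-0.1098, -0.0919, -0.0849])]
cap px 201.0 205.5 5.852449893951416 63.0 [0.5328 0.1835 0.075 ]
```

View pics/crop4.png

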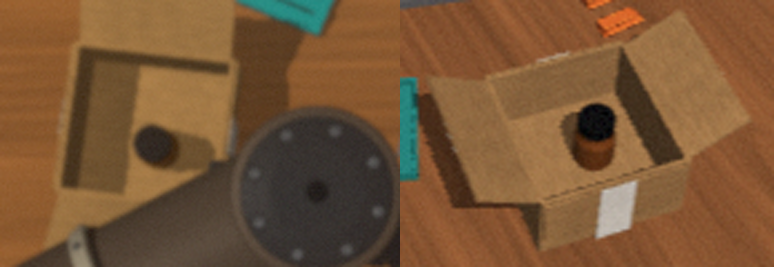

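The crop shows both flaps folded outwards, measured at about 152° in both views, with the jar free at (154,146) in the left half. Now to go over the jar at world (0.537, 0.190).

```bash
python3 -m handwheel '[[2,3.58,0,0],[2,3.58,0,0],[2,3.58,0,0],[2,3.58,0,0],[1.3,3.58,0,0],[0,0,-2,0],[0,0,-2,0],[0,0,-2,0],[0,0,-2,0],[0,0,-2,0],[0,0,0,0],[0,0,0,0]]'
python3 - <<'E'
from h import *
g=grab('scene'); f=grab('top')
b=cv2.cvtColor(g['image'][190:310,235:375],cv2.COLOR_RGB2BGR)
cv2.imwrite('pics/crop5.png',cv2.resize(b,(560,480),interpolation=2))
E
```

```text
t: 9.2
eef_pos: [0.5373, 0.1919, 0.3007]
ee_rot: [-3.141, -0.0, 3.017]
force: [0.4, 0.2, 0.3]
width: 0.0702
```

View pics/crop5.png

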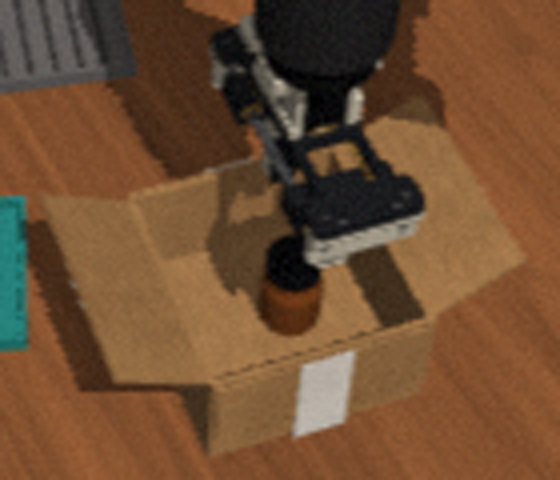

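Run:
```python
from h import *
g=load('scene')
for p in ((.537,.190,.075),(.537,.190,.04),(.537,.192,.123)):
    u,v=proj(g,p); print(p,((u-235)*4,(v-190)*4))
```

```text
(0.537, 0.19, 0.075) (np.float64(295.1408881860216), np.float64(255.58975185578402))
(0.537, 0.19, 0.04) (np.float64(291.92578020444444), np.float64(284.50904180265024))
(0.537, 0.192, 0.123) (np.float64(301.157522791191), np.float64(216.0097570405046))
```

The cap centre sits at (292,253) in the crop, against (295,256) predicted from my estimate, so the jar is between the fingers. Descending to grasp.

```bash
python3 -m handwheel '[[0,-0.1,-1,0],[0,-0.1,-1,0],[0,0,-1,0],[0,0,-1,0],[0,0,-1,0],[0,0,-1,0],[0,0,-1,0],[0,0,-1,0],[0,0,-0.6,0],[0,0,0,0],[0,0,0,0]]'; python3 -m handwheel '[[0,0,0,0],[0,0,0,0],[0,0,0,0],[0,0,0,0],[0,0,0,0],[0,0,0,0]]' 1 20
```

```text
t: 10.4
eef_pos: [0.5374, 0.189, 0.2147]
ee_rot: [-3.141, 0.0, 3.015]
force: [-0.3, -0.8, -0.6]
width: 0.0704
t: 11.0
eef_pos: [0.5375, 0.1892, 0.2151]
ee_rot: [3.141, 0.001, 3.016]
force: [-0.5, 2.1, 3.4]
width: 0.047
```

```bash
python3 -m handwheel '[[0,0,0.5,0],[0,0,1,0],[0,0,2,0],[0,0,2,0],[0,0,2,0],[0,0,2,0],[0,0,2,0],[0,0,2,0],[0,0,1.5,0],[0,0,0,0],[0,0,0,0]]'
python3 - <<'E'
from h import *
g=grab('scene','s6.png')
E
```

```text
t: 12.1
eef_pos: [0.5368, 0.1886, 0.3645]
ee_rot: [3.141, -0.0, 3.015]
force: [-1.1, -0.4, -3.0]
width: 0.047
```

View pics/s6.png

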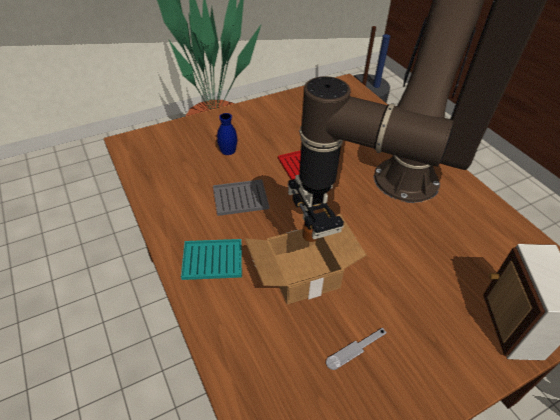

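The jar is held at about (313,232), out of the empty carton, and the flaps stay open. Next it goes to the grey tray.

```bash
python3 -m handwheel '[[0.2,-1.2,0,0],[0.3,-2,0,0],[0.4,-2.5,0,0],[0.4,-2.6,0,0],[0.4,-2.6,0,0],[0.4,-2.6,0,0],[0.4,-2.6,0,0],[0.4,-2.6,0,0],[0.4,-2.6,0,0],[0.4,-2.6,0,0],[0.4,-2.6,0,0],[0.4,-2.6,0,0],[0.4,-2.6,0,0],[0.3,-2.3,0,0],[0.3,-2,0,0],[0.2,-1.1,0,0],[0,0,0,0],[0,0,0,0],[0,0,0,0]]'; python3 -m handwheel '[[0,0,-2,0],[0,0,-2,0],[0,0,-2,0],[0,0,-2,0],[0,0,-2,0],[0,0,-1.5,0],[0,0,-1,0],[0,0,0,0],[0,0,0,0]]'
python3 - <<'E'
from h import *
g=grab('scene','s7.png'); print(arm.get_state()['force'])
E
```

```text
t: 14.05
eef_pos: [0.5941, -0.1815, 0.3645]
ee_rot: [3.141, -0.0, 3.016]
force: [-0.3, 0.6, -2.0]
width: 0.0466
t: 14.95
eef_pos: [0.5946, -0.1818, 0.2402]
ee_rot: [-3.141, 0.0, 3.016]
force: [0.1, 0.7, -2.0]
width: 0.0468
[ 0.34598716 -0.08118528 -2.36277411]
```

View pics/s7.png

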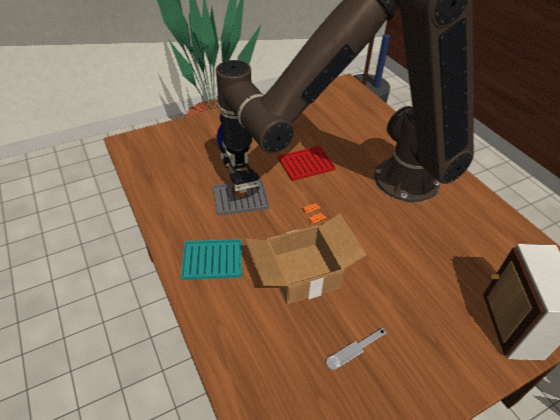

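The jar is above the middle of the grey tray at about (240,193). Lowering slowly until the force rises.

```bash
python3 -m handwheel '[[0,0,-0.7,0],[0,0,-0.7,0],[0,0,-0.5,0],[0,0,0,0],[0,0,0,0]]'; python3 -m handwheel '[[0,0,-0.2,0],[0,0,-0.1,0],[0,0,0,0],[0,0,0,0]]';  python3 -m handwheel '[[0,0,-0.1,0],[0,0,-0.1,0],[0,0,0,0],[0,0,0,0]]'
```

```text
t: 15.5
eef_pos: [0.5942, -0.1822, 0.2204]
ee_rot: [-3.141, -0.001, 3.015]
force: [1.0, -0.4, -1.3]
width: 0.0467
t: 15.9
eef_pos: [0.5943, -0.1821, 0.2177]
ee_rot: [-3.142, 0.0, 3.015]
force: [-0.5, -0.1, -2.6]
width: 0.0471
t: 16.3
eef_pos: [0.5942, -0.1821, 0.2156]
ee_rot: [-3.142, -0.0, 3.015]
force: [-0.0, -0.8, -2.2]
width: 0.0469
```

```bash
python3 -m handwheel '[[0,0,-0.1,0],[0,0,0,0],[0,0,0,0]]'; python3 -m handwheel '[[0,0,-0.1,0],[0,0,0,0],[0,0,0,0]]'
```

```text
t: 16.6
eef_pos: [0.5942, -0.1821, 0.2146]
ee_rot: [-3.142, -0.0, 3.015]
force: [-1.4, -0.5, -2.7]
width: 0.0468
t: 16.9
eef_pos: [0.5943, -0.1821, 0.2141]
ee_rot: [-3.142, 0.0, 3.016]
force: [-2.1, 0.4, 2.6]
width: 0.0467
```

The force turned from -2.7 to +2.6 N, so the jar is on the tray floor. Releasing.

```bash
python3 -m handwheel '[[0,0,0,0],[0,0,0,0],[0,0,0,0],[0,0,0,0],[0,0,0,0]]' 0.2; python3 -m handwheel '[[0,0,1,0],[0,0,2,0],[0,0,2,0],[0,0,3,0],[0,0,3,0],[0,0,3,0],[0,0,3,0],[0,0,2,0],[-2,4,0,0],[-2,4,0,0],[-2,4,0,0],[-2,4,0,0],[-2,4,0,0],[0,4,0,0],[0,0,0,0],[0,0,0,0],[0,0,0,0]]'
python3 - <<'E'
from h import *
g=grab('scene','s8.png'); f=grab('top','t8.png'); V=cloud(g); W=cloud(f)
for nm,X in(('t',W),('s',V)):
    P=X.reshape(-1,3); P=P[np.isfinite(P[:,2])]
    q=P[(np.hypot(P[:,0]-.594,P[:,1]+.182)<.05)&(P[:,2]>.064)&(P[:,2]<.16)]; print('jar',nm,q.min(0).round(3),q.max(0).round(3),len(q),np.median(q[:,2]).round(4))
    c=np.array([.557,.197]); xc=np.array([.992,-.127]); yc=np.array([.127,.992]); L=np.c_[(P[:,:2]-c)@xc,(P[:,:2]-c)@yc,P[:,2]]
    for s in(1,-1):
        q=L[(s*L[:,0]>.095)&(s*L[:,0]<.145)&(abs(L[:,1])<.075)&(L[:,2]>.05)&(L[:,2]<.18)]
        if len(q)>30: print('flap',s,len(q),180-np.degrees(np.arctan(np.polyfit(s*q[:,0],q[:,2],1)[0])))
E
```

```text
t: 17.4
eef_pos: [0.5942, -0.1822, 0.2136]
ee_rot: [-3.142, -0.0, 3.015]
force: [0.4, -0.5, -0.2]
width: 0.0696
t: 19.1
eef_pos: [0.4942, 0.0574, 0.404]
ee_rot: [3.141, 0.0, 3.015]
force: [-0.1, -0.0, 0.6]
width: 0.0702
jar t [ 0.572 -0.201  0.065] [ 0.613 -0.158  0.079] 232 0.073
flap 1 1178 152.35481905971153
flap -1 152 151.2917761646051
jar s [ 0.574 -0.207  0.064] [ 0.62  -0.159  0.082] 118 0.0752
flap 1 663 152.24930611067472
flap -1 834 151.08112451847947
```

View pics/s8.png

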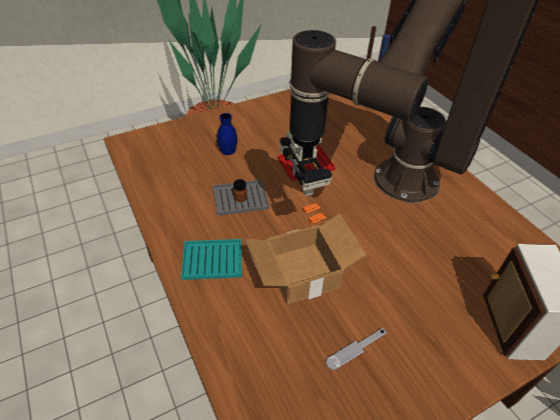

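View pics/t8.png

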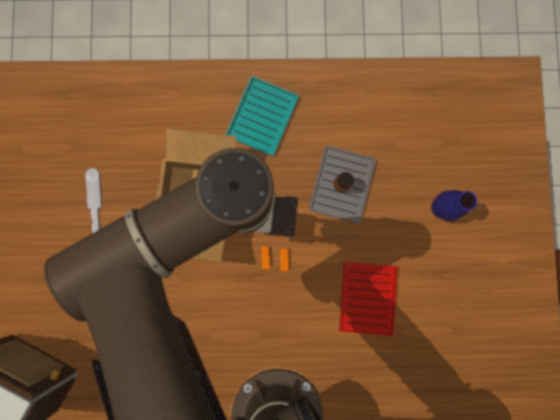

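The jar stands upright in the grey tray (scene (240,191), top (344,182)). Vase, clips and shoehorn sit at the same pixels as at the start, and the hand is clear of everything.

```bash
python3 -c "
from station import arm
print(arm.job_done())"
```

```text
the job is handed in; nothing more can be done
None
```

The job is done and handed in at about 19 s of the 64 s allowed. I pushed both flaps open first, then lifted the jar out and set it down on the floor of the grey tray, releasing it only after the wrist force showed contact (2.6 N).

- **Flaps:** they read about 152° and 151°, roughly 60° past upright, in both cameras. They read 152° before the jar was lifted, so they stayed put.
- **Jar:** it stands upright near the middle of the grey tray, with its top at about 75 mm.
- **Bystanders:** the vase, clips and shoehorn were at their starting pixels by eye in the last pictures; I did not measure their poses. The arm hid part of the shoehorn in the top view, but the scene view showed it whole.
- **Force:** the highest wrist reading at the end of any move was about 5 N; I did not record peaks within moves.
- **Disagreement:** the top and scene views differed by about 5 mm on the jar's position before the grasp. I went between the two and the grasp held.

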